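Click the blue tally wheel on to its red lobe

ROBOT

A 6-joint arm with a two-finger parallel gripper is mounted at the origin on a cart in front of the work surface, level with it; the furniture and walls round the work are solid. World frame = base frame: x ahead of the robot, y to its left, z up, the work surface at z = 0. Lengths are in m, angles in rad, forces in N, time in s.
With the tool pointing down it reaches from about 0.3 to 0.775 m from the base axis. Payload 14.6 kg.
Tool frame: the origin (TCP) lies midway between the tips of the shut fingers; the grasp point (between the pads) lies 19 mm behind it; z points along the fingers, y is the line along which they close (so a half turn about z gives the same grasp; the last joint's range is limited). The gripper opens to 85 mm and grips with 20 to 120 N. Pads are 22 mm wide; open, the fingers measure 114 mm over their backs; the gripper's body (76 mm by 85 mm) begins 54 mm behind the grasp point. The pads swing forward as they close: fully open they stand 13 mm farther back than shut.
Start: joints at [1.049, 0.3, 1.521, -0, 1.321, -0.067], TCP at [0.242, 0.494, 0.205] pointing down, gripper open.
Joint ranges: [-3.03, 3.03], [-0.79, 2.21], [0.23, 2.52], [-1.04, 4.18], [0, 3.07], [-2.55, 2.55]. Speed limits (rad/s): [2.22, 2.22, 2.57, 3.14, 3.14, 3.14].

INTERFACE

Orientations are given as a unit quaternion [w, x, y, z].
In Python, from workcell import state, grab_frame, get_calibration, sign_off gives the robot as it stands.
- The arm moves only by the tool move_arm, never from a script. Its argument "rows" is a list of rows, each an object of numbers: "dx", "dy", "dz": the shift along the tool's x, y, z in cm; "wx", "wy", "wz": the turn, a rotation vector about the tool's x, y, z in degrees. In form: [{"dx": .., "dy": .., "dz": .., "wx": .., "wy": .., "wz": ..}, ...]. A call has 1 to 20 rows; each row shifts and turns the commanded pose from where the row before left it, along the tool's axes as they then stand; what a row does not reach is not made up. A row lasts 1/12 s, in which the tool goes at most 41.7 mm and 7.16 degrees, less where a joint would pass 70% of its speed; a pose out of reach is approached as far as the arm can. A call is refused whole if a number of a shift passes 4.17 or a number of a turn 7.16, either way. A call with a gripper value outside its range is refused whole. "grip" is the finger opening in cm, from 0 to 8.54, set as the call begins (left out, the last holds). The fingers move at their own pace and stop on an object; "force" is the grip in N (left out, the last holds). Time passes only in rows, so rows that do not move let the fingers close. It gives the time, the measured TCP pose, the force, the opening and the grip force at its end, in the units of the state.
- state(): the state, without advancing time (a new reading comes with each control period).
- grab_frame(name): name is "side" or "top"; returns the picture (480x640x3 uint8, red, green, blue); there is no depth.
- get_calibration(name): a dict with "vfov" (degrees; the focal length in pixels is half the picture's height over the tangent of half this angle, whatever the lens; pixels are square), "cx", "cy" (the principal point, pixels), "k1" (the pictures are not rectified: a ray, as slopes to the right and down, at radius r is drawn at 1 + k1 r^2 times it, then the intrinsics apply), "T" (4x4, takes a point from camera to world coordinates). Camera axes: x right, y down, z forward; pixel columns grow to the right and rows downward; lengths in m; the calibration is good to about 2 mm. A picture is of the moment at which its call begins. get_calibration takes no time and is no camera call.
- sign_off(): hands the job in; it is judged then, once.
The state is a dict: "time_s": time; "joint_positions": joint angles; "qvel": joint speeds; "joint_torque": joint torques, N m; "position": TCP position; "tool_rot": TCP orientation; "force": force on the tool from outside, world axes, zero at the start; "ft_torque": the same for the moment, N m; "grip_width": opening from 0.0 (shut) to 1.0 (fully open); "finger_force": force on a finger pad.
Only numpy, scipy, OpenCV 4.12 (cv2) and the standard library are available. Lean on these libraries where they do the work, as an engineer would, in place of code of your own. Each camera call takes 0.05 s, during which the arm holds its last target. There are 200 camera calls.

TASK

The last trays of the batch are baked: on the blue tally counter, push the lobes of the white thumbwheel round with a fingertip, clockwise seen from above, click by click, until the red lobe stands clicked in at the black pointer; stop there and do not run past it. Push lightly and only touch: do not grip the wheel, and do not lift, tip or shove the counter away from its place. Leave the yellow counter and the other things on the worktop alone, and finish with the hand clear.

Things in the scene. Friction and masses are not known exactly. Their poses are not given: they have to be found in the camera images.
- blue: blue tally counter, loose on the worktop, about 1.4 kg; origin: centre of its underside, on the wheel's axle; z up, x from the axle to the pointer post, which points away from the robot within about 0.5 rad. Round foot 140 mm across, 11 mm high; drum 80 mm across up to 30 mm. Pointer post 14 mm wide, 52 mm high, 75 to 84 mm from the axle
- blue_wheel (a joint): angle of the blue counter's thumbwheel, rad, grows clockwise seen from above. Sprung detents (clicks) every 60 degrees, at 0, 1.047, 2.094 ..., each with a lobe at the pointer; the red lobe is there at 4.189. It starts in the detent 0, 1.047 or 2.094, so 4, 3 or 2 clicks remain. A stop just below 0 keeps it from going round the other way
- blue_hub (a point): point on the blue wheel's upright axle at the height of the lobes' tops, 52 mm above the worktop. The wheel lies flat: hub 54 mm across, 31 to 56 mm above the worktop (steel cap to 61 mm), with six straight bar-shaped lobes 60 degrees apart, each 14 mm wide, 34 to 52 mm above the worktop, tips 56 mm from the axle. Five lobes white, one red; 1 to 6 black pips on them
- blue_red_lobe (a point): top of the red lobe at its tip, 56 mm from the axle; turns with the blue wheel. A click takes about 1 to 2 N at a lobe's end; past half a click (30 degrees) the detent draws the wheel on into the next rest, where it stops by itself; let go earlier, it springs back
- blue_pointer (a point): tip of the blue counter's black pointer, at wheel height, 59 mm from the axle, 52 mm above the worktop
- yellow: yellow tally counter of the same make and size, to be left alone; origin as for the blue one
- yellow_wheel (a joint): angle of the yellow counter's wheel, rad; rests at 0 and must stay there
- mug: orange mug, 81 x 113 x 101 mm high, loose bystander; origin: centre of its underside
- jar: small white jar with black lid, 48 mm across, 51 mm high, loose bystander; origin: centre of its underside
- dropper: brown dropper bottle, 33 mm across, 102 mm high, loose bystander; origin: centre of its underside
- tub: tub of cotton buds, 77 mm across, 80 mm high, loose bystander; origin: centre of its underside
- notebook: notebook lying flat, 210 x 151 x 12 mm, loose bystander; origin: centre of its underside
- parcel: brown cardboard box, 99 x 151 x 35 mm, loose bystander; origin: centre of its underside
Mind the look-alikes: they are no part of the job. There is more than one size of the blue; the job needs the larger.

How it is judged:
On the way:
1. a finger pushes the blue counter's wheel (contact force between the fingers and blue_wheel above 0.4 N), for 0.05 s.
At the end, for the whole second after the job is handed in: the blue wheel rests in the detent with its red lobe at the pointer (4.189 rad, within 0.15), the blue counter stands upright within 30 mm of where it stood, and the yellow wheel has not been clicked (value of joint blue_wheel between 4.03879 and 4.33879 rad and velocity of joint blue_wheel between -0.1 and 0.1 rad/s and distance of blue from where it was at the start of the episode below 0.03 m and angle between blue's own z axis and vertical below 0.1 rad and linear speed of blue below 0.02 m/s and value of joint yellow_wheel between -0.4 and 0.4 rad); the robot touches nothing.
It fails at once if the blue wheel runs past the red lobe (more than 0.45 rad beyond) (value of joint blue_wheel above 4.63879 rad).
It fails at once if the fingers press or grip the wheel with more than 18 N (contact force between the fingers and blue_wheel above 18 N).
It fails at once if the blue counter is lifted by 10 mm, tipped by more than 0.2 rad, or shoved more than 30 mm from its place (distance of blue from where it was at the start of the episode above 0.03 m or height (world z) of blue above 0.01 m or angle between blue's own z axis and vertical above 0.2 rad).
It fails at once if the yellow counter is moved more than 15 mm or its wheel turned by more than 0.4 rad (distance of yellow from where it was at the start of the episode above 0.015 m or value of joint yellow_wheel above 0.4 rad or value of joint yellow_wheel below -0.4 rad).
It fails at once if one of the other things is moved more than 15 mm (distance of any of mug, jar, dropper, tub, notebook, parcel from where it was at the start of the episode above 0.015 m).
It also fails if it takes over 67 s, if anything falls off the work surface, if the arm or the gripper's body presses on something with over 40 N, if the wrist force passes 120 N, or if a joint passes its speed limit or range.

## Working session

There is one attempt and no reset: what is moved stays moved. The work goes in short steps, Python scripts to look and compute and a tool call to move; the robot and the scene stay as the last step left them, time stands still between calls to the robot, and variables do not carry over. Pictures are saved under pics/ and viewed, at most 10 in all, crops included, and the job is handed in when it is done.

Besides the shell and the picture viewer there is one more tool, called after ">>>" as name(argument=value, ...) on one line, values as JSON. move_arm: Moves the arm, as the interface text tells. Its arguments: {"type":"object","properties":{"rows":{"type":"array"},"grip":{"type":"number"},"force":{"type":"number"}},"required":["rows"]}

```bash
mkdir -p pics; cat > h.py <<'E'
import numpy as np, cv2
from workcell import *
def rays(name,px):
    c=get_calibration(name); f=240/np.tan(np.radians(c["vfov"])/2)
    K=np.array([[f,0,c["cx"]],[0,f,c["cy"]],[0,0,1.]])
    u=cv2.undistortPoints(np.array(px,float).reshape(-1,1,2),K,np.array([c["k1"],0,0,0.])).reshape(-1,2)
    T=np.array(c["T"]); return T[:3,3],np.c_[u,np.ones(len(u))]@T[:3,:3].T
def onz(name,px,z):
    o,d=rays(name,px); return o+d*((z-o[2])/d[:,2])[:,None]
def proj(name,P):
    c=get_calibration(name); f=240/np.tan(np.radians(c["vfov"])/2); T=np.array(c["T"])
    q=(np.array(P,float)-T[:3,3])@T[:3,:3]; s=q[:,:2]/q[:,2:]; s=s*(1+c["k1"]*(s**2).sum(1))[:,None]
    return s*f+[c["cx"],c["cy"]]
def save(name,fn,box=None,k=1):
    im=grab_frame(name)[:,:,::-1]
    if box: im=im[box[1]:box[3],box[0]:box[2]]
    cv2.imwrite(fn,cv2.resize(im,None,fx=k,fy=k,interpolation=cv2.INTER_CUBIC))
E
python3 -c "
from h import *
save('top','pics/t0.png');save('side','pics/s0.png')
print(state()); print(get_calibration('top'),get_calibration('side')['T'])"
```

```text
{'time_s': 0.1, 'joint_positions': array([ 1.04938726e+00,  3.00431846e-01,  1.52147935e+00, -4.70570079e-05,
        1.32069595e+00, -6.65828461e-02]), 'qvel': array([ 1.96338399e-03,  1.08103398e-03, -1.14335836e-03,  8.37573077e-04,
       -7.89809901e-05, -1.24236629e-04]), 'joint_torque': array([ 1.84662014e-03, -5.44377673e+01, -3.62367618e+01, -2.51220553e-05,
        3.05089292e-03, -3.77386868e-06]), 'position': array([0.24151399, 0.49389201, 0.2046859 ]), 'tool_rot': array([-1.25173709e-04,  2.25452281e-01,  9.74254079e-01, -4.92086919e-04]), 'force': array([ 0.35265706, -0.24260269, -0.03322356]), 'ft_torque': array([-0.0016316 ,  0.00529167,  0.02129486]), 'finger_force': 0.0, 'grip_width': 0.9991849999590584}
{'vfov': 45.98467658139756, 'cx': 324.4560072854963, 'cy': 238.5569844254792, 'k1': -0.1357616354318507, 'T': array([[ 0.22393776, -0.77396198,  0.59231304, -0.62245296],
       [-0.97448621, -0.168388  ,  0.14839848, -0.2902021 ],
       [-0.01511638, -0.61043291, -0.7919237 ,  1.53429385],
       [ 0.        ,  0.        ,  0.        ,  1.        ]])} [[-0.99894735  0.03400476 -0.03078744  0.55305108]
 [ 0.04165661  0.3914526  -0.91925491  1.95438589]
 [-0.01920721 -0.91956976 -0.39245707  0.89917379]
 [ 0.          0.          0.          1.        ]]
```

View pics/t0.png

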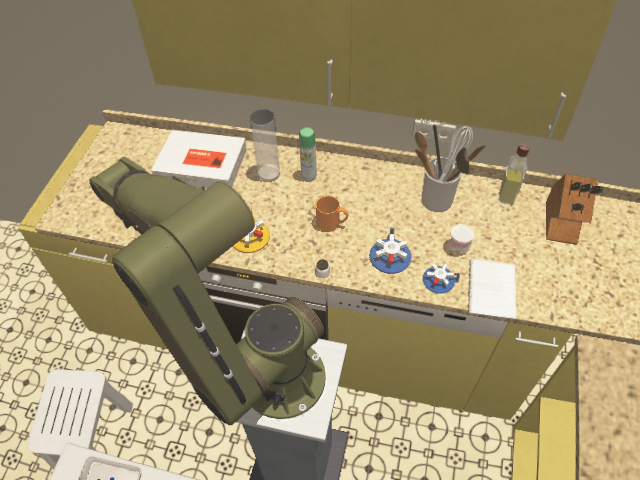

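View pics/s0.png

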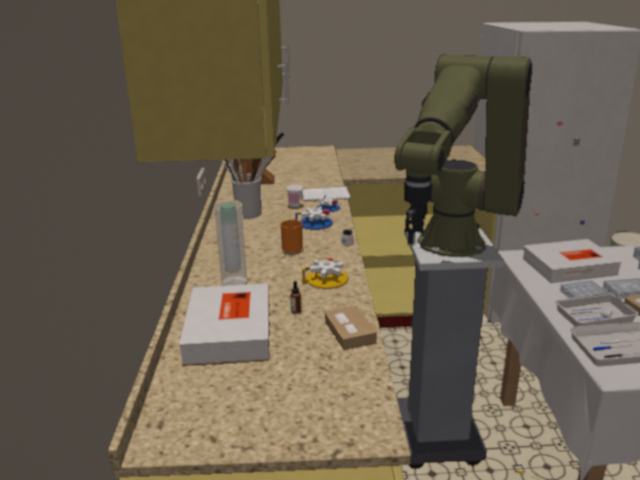

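The top view shows two blue counters: one at (390,252), about 42 px wide, and one at (440,276), about 33 px wide. The first is the larger, and its pointer seems to face away at about (392,235). The yellow counter is at (252,235), the jar at (323,268) and the mug at (328,214). I'll confirm in one enlarged crop.

```bash
python3 -c "
from h import *
save('top','pics/t1.png',(355,215,475,305),6.6)
print(onz('top',[[390,256],[440,280],[323,273]],0).round(3))
im=cv2.cvtColor(grab_frame('top'),cv2.COLOR_RGB2HSV)
m=((im[...,0]>100)&(im[...,0]<125)&(im[...,1]>120)).astype('uint8')
n,l,s,c=cv2.connectedComponentsWithStats(m)
for i in range(1,n):
  if s[i,4]>60: print(s[i],c[i])
"
```

```text
[[ 0.5   -0.233  0.   ]
 [ 0.439 -0.408  0.   ]
 [ 0.385 -0.03   0.   ]]
[424 279  32  14 170] [439.57647059 286.33529412]
```

View pics/t1.png

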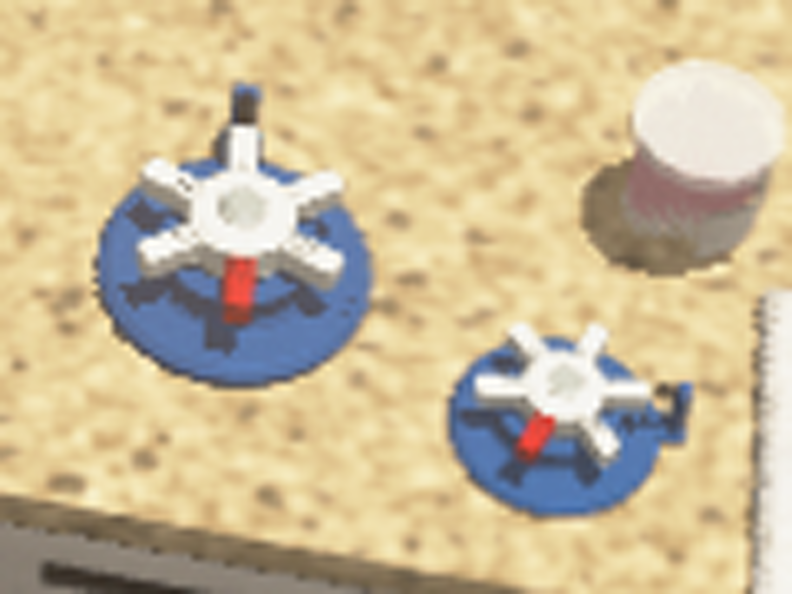

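The crop confirms the larger counter is on the left: hub cap at about (391.7,246.5), post top at about (392.3,229), red lobe tip at about (391,263). The red lobe stands opposite the pointer, so 3 clicks remain. The small blue counter on the right is a decoy. Next I'll fit the pose.

```bash
python3 -c "
from h import *
from scipy.optimize import least_squares
k=lambda u,v:(355+(u-.0)/6.6-.4,215+v/6.6-.4)
# hub cap top centre, lobe tip top centers (ang ccw from x: pointer0, ...)
obs=[(0,0,.061,k(242,205)),(.056,0,.052,k(243,127)),(.056,180,.052,k(237,308)),(.056,60,.052,k(153,170)),(.056,-60,.052,k(332,182)),(.056,120,.052,k(142,248)),(.056,-120,.052,k(330,262)),(.0795,0,.052,k(246,88))]
def pts(p): return [(p[0]+r*np.cos(p[2]+np.radians(a)),p[1]+r*np.sin(p[2]+np.radians(a)),z) for r,a,z,_ in obs]
o=np.array([x[3] for x in obs])
f=lambda p:(proj('top',pts(p))-o).ravel()
s=least_squares(f,[.5,-.23,0.]);print(s.x,s.fun.reshape(-1,2).round(1))
# foot ellipse
e=onz('top',[k(97,262),k(373,272),k(235,388)],.011);print(e, (e[0]+e[1])/2)
print('hub from foot',proj('top',[(s.x[0],s.x[1],.061)]))
print('side', proj('side',[(s.x[0],s.x[1],.061)]))
"
```

```text
[ 0.49775683 -0.23281897  0.11880379] [[-0.1 -0.1]
 [ 0.1 -0.1]
 [-0.2 -0.2]
 [-1.2 -1.1]
 [ 1.  -0.7]
 [-0.4  0.7]
 [ 1.   0.9]
 [-0.1  0.3]]
[[ 0.48415949 -0.16539009  0.011     ]
 [ 0.50755379 -0.30249181  0.011     ]
 [ 0.4231061  -0.24538988  0.011     ]] [ 0.49585664 -0.23394095  0.011     ]
hub from foot [[391.1427642  245.52154313]]
side [[315.51952865 209.43559627]]
```

The wheel centre is at about (0.497,-0.233) with yaw 0.12 rad, starting 3 clicks short. I'll shut the fingers, enter the gap 30° to the right of the near (red) lobe, and sweep a 60° clockwise arc of radius 58 mm to the next gap. Repeat that three times.

>>> move_arm(rows=[{"wz":6.8},{"wz":6.8},{"wz":6.8},{"wz":6.8},{"dx":-2.6,"dy":-1.0},{"dx":-2.6,"dy":-1.0},{"dx":-2.6,"dy":-1.0},{"dx":-2.6,"dy":-1.0},{"dx":-2.6,"dy":-1.0},{"dx":-2.6,"dy":-1.0},{"dx":-2.6,"dy":-1.0},{"dx":-2.6,"dy":-1.0},{"dx":-2.6,"dy":-1.0},{"dx":-2.6,"dy":-1.0},{"dx":-2.6,"dy":-1.0},{"dx":-2.6,"dy":-1.0},{"dx":-2.6,"dy":-1.0},{"dx":-2.6,"dy":-1.0},{"dx":-2.6,"dy":-1.0},{"dx":-2.6,"dy":-1.0}], grip=0, force=20)

```text
schema error: expected keys dx, dy, dz, wx, wy, wz
```

>>> move_arm(rows=[{"dx":-2.6,"dy":-1.0},{"dx":-2.6,"dy":-1.0},{"dx":-2.6,"dy":-1.0},{"dx":-2.6,"dy":-1.0},{"dx":-2.6,"dy":-1.0},{"dx":-2.6,"dy":-1.0},{"dx":-2.6,"dy":-1.0},{"dx":-2.6,"dy":-1.0},{"dx":-2.6,"dy":-1.0},{},{}])

```text
schema error: expected keys dx, dy, dz, wx, wy, wz
```

```bash
cat > goal.py <<'E'
from h import *
import sys
from scipy.spatial.transform import Rotation as Ro
def err(ang,R=.058,z=.205,c=(.497,-.233),yaw=.119):
    s=state(); q=s["tool_rot"]; M=Ro.from_quat(np.roll(q,-1)).as_matrix()
    t=np.radians(ang)+yaw; P=np.array([c[0]+R*np.cos(t),c[1]+R*np.sin(t),z])
    x=np.array([np.sin(t),-np.cos(t),0]); zz=np.array([0,0,-1.]); G=np.c_[x,np.cross(zz,x),zz]
    print('t',s["time_s"],'pos',s["position"].round(4),'F',s["force"].round(2),'grip',s["grip_width"])
    print('d cm',(M.T@(P-s["position"])*100).round(2),'rot deg',np.degrees(Ro.from_matrix(M.T@G).as_rotvec()).round(2),'q',s["joint_positions"].round(2))
if __name__=="__main__": err(float(sys.argv[1]),z=float(sys.argv[2]))
E
python3 goal.py 210 0.075
```

```text
t 0.2 pos [0.2415 0.4939 0.2048] F [ 0.13 -0.74 -0.04] grip 1.0020398004405544
d cm [-52.24 -59.23  13.03] rot deg [-5.000e-02  1.000e-02  2.712e+01] q [ 1.05  0.3   1.52 -0.    1.32 -0.07]
```

All keys are needed in every row.

>>> move_arm(rows=[{"dx":0,"dy":0,"dz":0,"wx":0,"wy":0,"wz":6.8},{"dx":0,"dy":0,"dz":0,"wx":0,"wy":0,"wz":6.8},{"dx":0,"dy":0,"dz":0,"wx":0,"wy":0,"wz":6.8},{"dx":0,"dy":0,"dz":0,"wx":0,"wy":0,"wz":6.8},{"dx":-2.6,"dy":-1,"dz":0,"wx":0,"wy":0,"wz":0},{"dx":-2.6,"dy":-1,"dz":0,"wx":0,"wy":0,"wz":0},{"dx":-2.6,"dy":-1,"dz":0,"wx":0,"wy":0,"wz":0},{"dx":-2.6,"dy":-1,"dz":0,"wx":0,"wy":0,"wz":0},{"dx":-2.6,"dy":-1,"dz":0,"wx":0,"wy":0,"wz":0},{"dx":-2.6,"dy":-1,"dz":0,"wx":0,"wy":0,"wz":0},{"dx":-2.6,"dy":-1,"dz":0,"wx":0,"wy":0,"wz":0},{"dx":-2.6,"dy":-1,"dz":0,"wx":0,"wy":0,"wz":0},{"dx":-2.6,"dy":-1,"dz":0,"wx":0,"wy":0,"wz":0},{"dx":-2.6,"dy":-1,"dz":0,"wx":0,"wy":0,"wz":0},{"dx":-2.6,"dy":-1,"dz":0,"wx":0,"wy":0,"wz":0},{"dx":-2.6,"dy":-1,"dz":0,"wx":0,"wy":0,"wz":0},{"dx":-2.6,"dy":-1,"dz":0,"wx":0,"wy":0,"wz":0},{"dx":-2.6,"dy":-1,"dz":0,"wx":0,"wy":0,"wz":0},{"dx":-2.6,"dy":-1,"dz":0,"wx":0,"wy":0,"wz":0},{"dx":-2.6,"dy":-1,"dz":0,"wx":0,"wy":0,"wz":0}], grip=0, force=20)

```text
time_s: 1.87
position: [0.3623, 0.0637, 0.2053]
tool_rot: [0.0, 0.448, 0.894, 0.0]
force: [0.8, -0.4, 0.4]
grip_width: -0.001
finger_force: 0.0
```

>>> move_arm(rows=[{"dx":-2.6,"dy":-1,"dz":0,"wx":0,"wy":0,"wz":0},{"dx":-2.6,"dy":-1,"dz":0,"wx":0,"wy":0,"wz":0},{"dx":-2.6,"dy":-1,"dz":0,"wx":0,"wy":0,"wz":0},{"dx":-2.6,"dy":-1,"dz":0,"wx":0,"wy":0,"wz":0},{"dx":-2.6,"dy":-1,"dz":0,"wx":0,"wy":0,"wz":0},{"dx":-2.6,"dy":-1,"dz":0,"wx":0,"wy":0,"wz":0},{"dx":-2.6,"dy":-1,"dz":0,"wx":0,"wy":0,"wz":0},{"dx":-2.6,"dy":-1,"dz":0,"wx":0,"wy":0,"wz":0},{"dx":-2.6,"dy":-1,"dz":0,"wx":0,"wy":0,"wz":0},{"dx":0,"dy":0,"dz":0,"wx":0,"wy":0,"wz":0},{"dx":0,"dy":0,"dz":0,"wx":0,"wy":0,"wz":0}])

```text
time_s: 2.78
position: [0.4299, -0.1771, 0.2047]
tool_rot: [-0.001, 0.449, 0.894, 0.0]
force: [0.6, 1.5, -0.1]
grip_width: -0.002
finger_force: 0.0
```

```bash
python3 goal.py 210 0.075
```

```text
t 2.7833 pos [ 0.4299 -0.1771  0.2047] F [ 0.59  1.55 -0.1 ] grip -0.0020949522145694054
d cm [-8.52 -3.75 12.96] rot deg [-0.03 -0.05 -0.18] q [-0.47  0.11  1.75  0.    1.28 -1.11]
```

>>> move_arm(rows=[{"dx":-2.13,"dy":-0.94,"dz":0,"wx":0,"wy":0,"wz":0},{"dx":-2.13,"dy":-0.94,"dz":0,"wx":0,"wy":0,"wz":0},{"dx":-2.13,"dy":-0.94,"dz":0,"wx":0,"wy":0,"wz":0},{"dx":-2.13,"dy":-0.94,"dz":0,"wx":0,"wy":0,"wz":0},{"dx":0,"dy":0,"dz":3,"wx":0,"wy":0,"wz":0},{"dx":0,"dy":0,"dz":3,"wx":0,"wy":0,"wz":0},{"dx":0,"dy":0,"dz":3,"wx":0,"wy":0,"wz":0},{"dx":0,"dy":0,"dz":3,"wx":0,"wy":0,"wz":0},{"dx":0,"dy":0,"dz":1,"wx":0,"wy":0,"wz":0},{"dx":0,"dy":0,"dz":0,"wx":0,"wy":0,"wz":0},{"dx":0,"dy":0,"dz":0,"wx":0,"wy":0,"wz":0}])

```text
time_s: 3.7
position: [0.4514, -0.2669, 0.0763]
tool_rot: [0.0, 0.448, 0.894, -0.0]
force: [-0.0, -0.2, 0.8]
grip_width: -0.0
finger_force: 0.0
```

```bash
python3 goal.py 210 0.037; python3 -c "
from h import *
save('top','pics/t2.png',(355,205,455,280),6)
save('side','pics/s2.png',(275,165,355,235),6)
a=cv2.imread('pics/t2.png');b=cv2.imread('pics/s2.png');b=cv2.resize(b,(480,450))
cv2.imwrite('pics/c2.png',cv2.resize(np.hstack([a,b]),(790,330)))"
```

```text
t 3.7 pos [ 0.4514 -0.2669  0.0763] F [-0.03 -0.23  0.85] grip -0.0002218229563220733
d cm [-0.02 -0.12  3.93] rot deg [ 0.01  0.03 -0.04] q [-0.6   0.39  1.72  0.    1.03 -1.25]
```

View pics/c2.png

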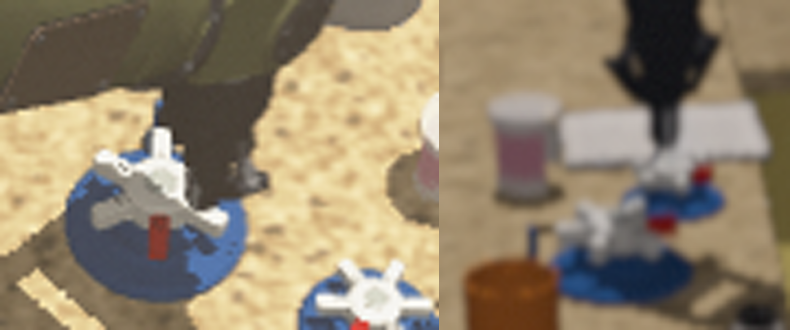

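The finger hangs above the right-near gap, with its tip at about (406,250) in the top view. The red lobe is at (391,260). I'll check the tip's projection before lowering.

```bash
python3 -c "
from h import *
p=state()['position'];print(proj('top',[p]),proj('side',[p]))"
```

```text
[[400.06707548 255.5931129 ]] [[326.41413707 202.31636611]]
```

```bash
python3 -c "
from h import *
a=cv2.resize(grab_frame('top')[225:275,370:430,::-1],None,fx=6.5,fy=9,interpolation=cv2.INTER_NEAREST)
b=cv2.resize(grab_frame('side')[175:225,296:356,::-1],None,fx=6.5,fy=9,interpolation=cv2.INTER_NEAREST)
cv2.imwrite('pics/c3.png',np.hstack([a,b]))"
```

```text
(no output)
```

View pics/c3.png

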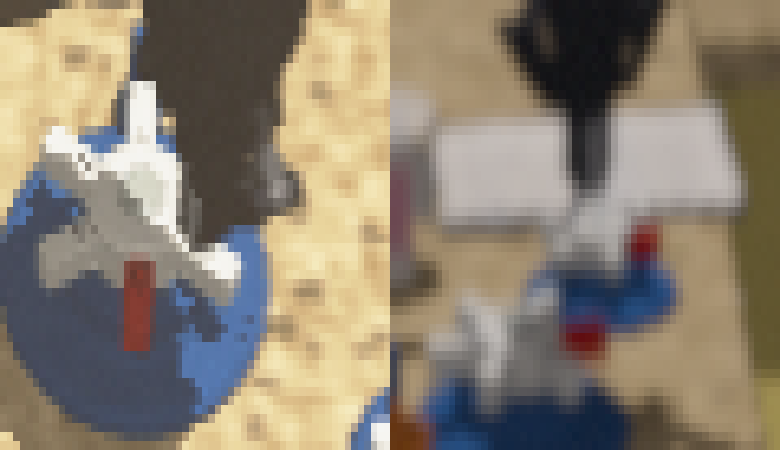

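The shut tip shows at about (400.8,252) in the top view against a projected (400,255.6). Laterally that's fine, though the tip may be a bit higher than stated. I'll lower and check.

>>> move_arm(rows=[{"dx":0,"dy":-0.1,"dz":1,"wx":0,"wy":0,"wz":0},{"dx":0,"dy":0,"dz":1,"wx":0,"wy":0,"wz":0},{"dx":0,"dy":0,"dz":1,"wx":0,"wy":0,"wz":0},{"dx":0,"dy":0,"dz":0.8,"wx":0,"wy":0,"wz":0},{"dx":0,"dy":0,"dz":0,"wx":0,"wy":0,"wz":0},{"dx":0,"dy":0,"dz":0,"wx":0,"wy":0,"wz":0}])

```text
time_s: 4.4
position: [0.4499, -0.2675, 0.0365]
tool_rot: [-0.001, 0.448, 0.894, 0.0]
force: [-0.6, 0.2, -0.0]
grip_width: 0.002
finger_force: 0.0
```

```bash
python3 goal.py 210 0.037; python3 -c "
from h import *
p=state()['position'];print(proj('top',[p]),proj('side',[p]))
a=cv2.resize(grab_frame('top')[225:275,370:430,::-1],None,fx=6.5,fy=9,interpolation=cv2.INTER_NEAREST)
b=cv2.resize(grab_frame('side')[175:225,296:356,::-1],None,fx=6.5,fy=9,interpolation=cv2.INTER_NEAREST)
cv2.imwrite('pics/c4.png',np.hstack([a,b]))"
```

```text
t 4.4 pos [ 0.4499 -0.2675  0.0365] F [-0.58  0.24 -0.01] grip 0.001514279380476363
d cm [-0.06  0.04 -0.05] rot deg [-0.03 -0.08 -0.08] q [-0.61  0.45  1.75 -0.    0.94 -1.25]
[[398.86657509 263.46148099]] [[327.04567828 211.6148061 ]]
```

View pics/c4.png

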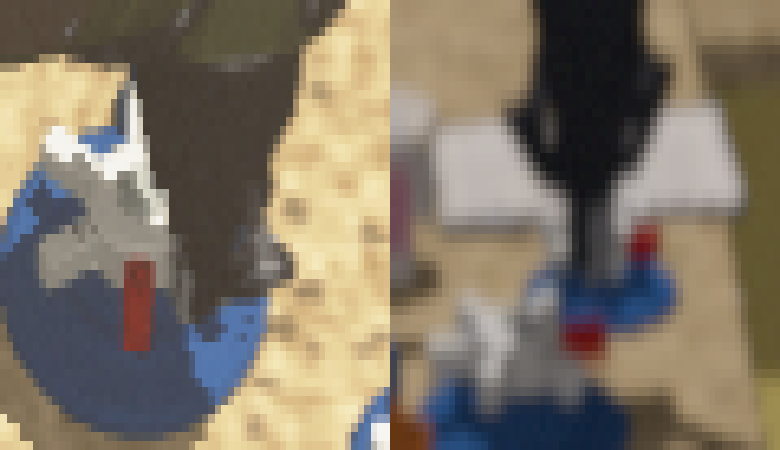

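The finger now stands in the gap beside the red lobe, with no contact force. I'll sweep the first half gently.

>>> move_arm(rows=[{"dx":0.4,"dy":0.014,"dz":0,"wx":0,"wy":0,"wz":4},{"dx":0.4,"dy":0.014,"dz":0,"wx":0,"wy":0,"wz":4},{"dx":0.4,"dy":0.014,"dz":0,"wx":0,"wy":0,"wz":4},{"dx":0.4,"dy":0.014,"dz":0,"wx":0,"wy":0,"wz":4},{"dx":0.4,"dy":0.014,"dz":0,"wx":0,"wy":0,"wz":4},{"dx":0.4,"dy":0.014,"dz":0,"wx":0,"wy":0,"wz":4},{"dx":0,"dy":0,"dz":0,"wx":0,"wy":0,"wz":0}])

```text
time_s: 5.08
position: [0.4403, -0.2458, 0.0376]
tool_rot: [0.0, 0.625, 0.78, 0.0]
force: [-0.7, 1.0, 0.4]
grip_width: -0.002
finger_force: 0.0
```

```bash
python3 goal.py 186 0.037; python3 -c "
from h import *
a=cv2.resize(grab_frame('top')[225:275,370:430,::-1],None,fx=6.5,fy=9,interpolation=cv2.INTER_NEAREST)
b=cv2.resize(grab_frame('side')[175:225,296:356,::-1],None,fx=6.5,fy=9,interpolation=cv2.INTER_NEAREST)
cv2.imwrite('pics/c5.png',np.hstack([a,b]))"
```

```text
t 5.0833 pos [ 0.4403 -0.2458  0.0376] F [-0.75  1.    0.36] grip -0.0016968442377178284
d cm [-0.01  0.02  0.06] rot deg [ 0.03  0.02 -0.25] q [-0.58  0.41  1.8   0.    0.93 -0.8 ]
```

View pics/c5.png

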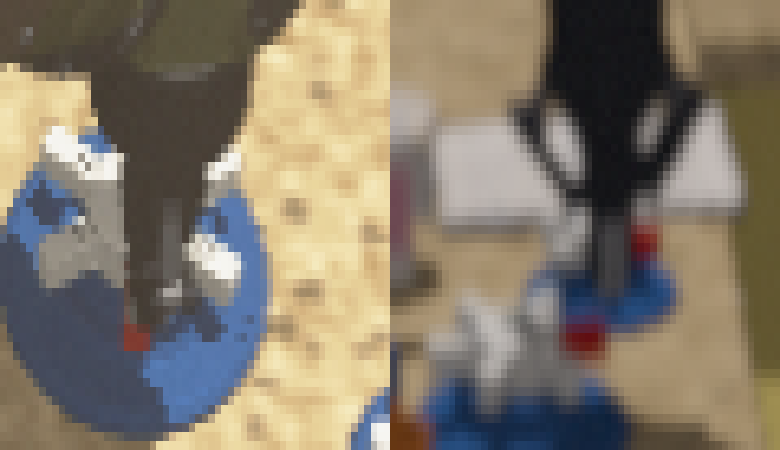

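The wheel hasn't moved. The finger passed over the red lobe (red tip still at about (391,262)), so the true tip sits about 15 mm higher than the nominal TCP. I'll go back and lower by 17 mm, which still clears the foot and drum either way.

>>> move_arm(rows=[{"dx":-0.4,"dy":0.014,"dz":0,"wx":0,"wy":0,"wz":-4},{"dx":-0.4,"dy":0.014,"dz":0,"wx":0,"wy":0,"wz":-4},{"dx":-0.4,"dy":0.014,"dz":0,"wx":0,"wy":0,"wz":-4},{"dx":-0.4,"dy":0.014,"dz":0,"wx":0,"wy":0,"wz":-4},{"dx":-0.4,"dy":0.014,"dz":0,"wx":0,"wy":0,"wz":-4},{"dx":-0.4,"dy":0.014,"dz":0,"wx":0,"wy":0,"wz":-4},{"dx":0,"dy":0,"dz":0,"wx":0,"wy":0,"wz":0},{"dx":0,"dy":0,"dz":0.5,"wx":0,"wy":0,"wz":0},{"dx":0,"dy":0,"dz":0.5,"wx":0,"wy":0,"wz":0},{"dx":0,"dy":0,"dz":0.3,"wx":0,"wy":0,"wz":0},{"dx":0,"dy":0,"dz":0,"wx":0,"wy":0,"wz":0}])

```text
time_s: 6.1
position: [0.4497, -0.2673, 0.0232]
tool_rot: [-0.001, 0.448, 0.894, 0.0]
force: [-0.5, 0.8, 0.1]
grip_width: -0.005
finger_force: 0.0
```

```bash
python3 goal.py 210 0.02
```

```text
t 6.1 pos [ 0.4497 -0.2673  0.0232] F [-0.46  0.83  0.09] grip -0.004629115041973886
d cm [-0.09  0.05  0.32] rot deg [-0.03 -0.08 -0.11] q [-0.61  0.47  1.76  0.    0.92 -1.25]
```

>>> move_arm(rows=[{"dx":0,"dy":0,"dz":0.4,"wx":0,"wy":0,"wz":0},{"dx":0.4,"dy":0.014,"dz":0,"wx":0,"wy":0,"wz":4},{"dx":0.4,"dy":0.014,"dz":0,"wx":0,"wy":0,"wz":4},{"dx":0.4,"dy":0.014,"dz":0,"wx":0,"wy":0,"wz":4},{"dx":0.4,"dy":0.014,"dz":0,"wx":0,"wy":0,"wz":4},{"dx":0.4,"dy":0.014,"dz":0,"wx":0,"wy":0,"wz":4},{"dx":0.4,"dy":0.014,"dz":0,"wx":0,"wy":0,"wz":4},{"dx":0,"dy":0,"dz":0,"wx":0,"wy":0,"wz":0}])

```text
time_s: 6.77
position: [0.4401, -0.2456, 0.0201]
tool_rot: [0.0, 0.625, 0.78, 0.0]
force: [0.6, -0.3, 0.3]
grip_width: 0.002
finger_force: 0.1
```

```bash
python3 goal.py 186 0.019; python3 -c "
from h import *
a=cv2.resize(grab_frame('top')[225:275,370:430,::-1],None,fx=6.5,fy=9,interpolation=cv2.INTER_NEAREST)
b=cv2.resize(grab_frame('side')[175:225,296:356,::-1],None,fx=6.5,fy=9,interpolation=cv2.INTER_NEAREST)
cv2.imwrite('pics/c6.png',np.hstack([a,b]))"
```

```text
t 6.7667 pos [ 0.4401 -0.2456  0.0201] F [ 0.61 -0.31  0.28] grip 0.0016800399648038136
d cm [-0.03  0.03  0.11] rot deg [ 0.    0.   -0.26] q [-0.58  0.44  1.81  0.    0.89 -0.8 ]
```

View pics/c6.png

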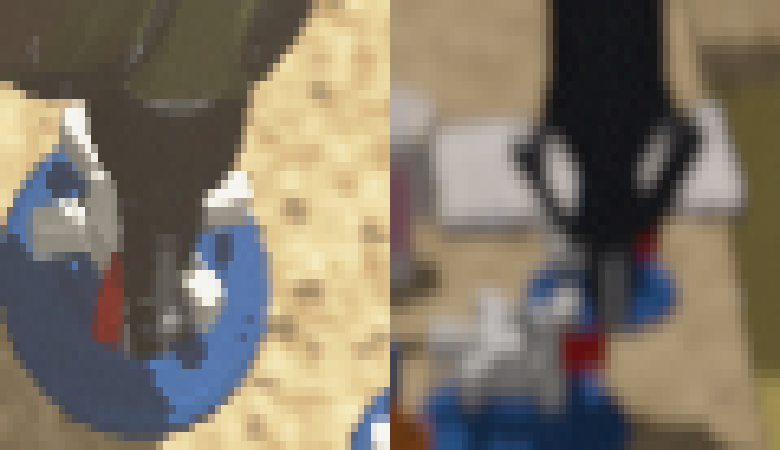

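It works now: the red lobe is pushed about 16° clockwise (tip at about (386,262)). I'll finish the sweep to the next gap centre, lift, and measure the red centroid numerically.

>>> move_arm(rows=[{"dx":0.4,"dy":0.014,"dz":0,"wx":0,"wy":0,"wz":4},{"dx":0.4,"dy":0.014,"dz":0,"wx":0,"wy":0,"wz":4},{"dx":0.4,"dy":0.014,"dz":0,"wx":0,"wy":0,"wz":4},{"dx":0.4,"dy":0.014,"dz":0,"wx":0,"wy":0,"wz":4},{"dx":0.4,"dy":0.014,"dz":0,"wx":0,"wy":0,"wz":4},{"dx":0.4,"dy":0.014,"dz":0,"wx":0,"wy":0,"wz":4},{"dx":0.4,"dy":0.014,"dz":0,"wx":0,"wy":0,"wz":4},{"dx":0.4,"dy":0.014,"dz":0,"wx":0,"wy":0,"wz":4},{"dx":0.4,"dy":0.014,"dz":0,"wx":0,"wy":0,"wz":4},{"dx":0,"dy":0,"dz":0,"wx":0,"wy":0,"wz":0},{"dx":0,"dy":0,"dz":0,"wx":0,"wy":0,"wz":0},{"dx":0,"dy":0,"dz":0,"wx":0,"wy":0,"wz":0}])

```text
time_s: 7.87
position: [0.4434, -0.211, 0.0202]
tool_rot: [0.0, 0.834, 0.551, -0.0]
force: [0.4, -0.0, -1.3]
grip_width: -0.001
finger_force: 0.0
```

```bash
cat > red.py <<'E'
from h import *
def red(name,box,lo=90):
    im=cv2.cvtColor(grab_frame(name),cv2.COLOR_RGB2HSV)[box[1]:box[3],box[0]:box[2]]
    m=(((im[...,0]<6)|(im[...,0]>172))&(im[...,1]>140)).astype('uint8')
    n,l,s,c=cv2.connectedComponentsWithStats(m)
    return [(s[i,4],(c[i]+box[:2]).round(1)) for i in range(1,n) if s[i,4]>4]
print(red('top',(368,228,422,275)))
a=np.arange(0,360,60)
q=np.radians(a)+.119
print([(int(x),p.round(1).tolist()) for x,p in zip(a,proj('top',np.c_[.497+.045*np.cos(q),-.233+.045*np.sin(q),0*q+.052]))])
E
python3 goal.py 150 0.019; python3 red.py
```

```text
t 7.8667 pos [ 0.4434 -0.211   0.0202] F [ 0.42 -0.02 -1.34] grip -0.0014655950412594332
d cm [ 0.09 -0.01  0.12] rot deg [0.   0.   0.11] q [-0.52  0.42  1.85 -0.    0.88 -0.12]
[]
[(0, [391.4, 236.5]), (60, [379.4, 241.0]), (120, [378.7, 252.0]), (180, [390.4, 258.5]), (240, [402.7, 253.8]), (300, [403.0, 242.8])]
```

>>> move_arm(rows=[{"dx":0,"dy":0,"dz":-1.5,"wx":0,"wy":0,"wz":0},{"dx":0,"dy":0,"dz":-2,"wx":0,"wy":0,"wz":0},{"dx":0,"dy":0,"dz":-2,"wx":0,"wy":0,"wz":0},{"dx":-0.6,"dy":0.03,"dz":0,"wx":0,"wy":0,"wz":-6},{"dx":-0.6,"dy":0.03,"dz":0,"wx":0,"wy":0,"wz":-6},{"dx":-0.6,"dy":0.03,"dz":0,"wx":0,"wy":0,"wz":-6},{"dx":-0.6,"dy":0.03,"dz":0,"wx":0,"wy":0,"wz":-6},{"dx":-0.6,"dy":0.03,"dz":0,"wx":0,"wy":0,"wz":-6},{"dx":-0.6,"dy":0.03,"dz":0,"wx":0,"wy":0,"wz":-6},{"dx":-0.6,"dy":0.03,"dz":0,"wx":0,"wy":0,"wz":-6},{"dx":-0.6,"dy":0.03,"dz":0,"wx":0,"wy":0,"wz":-6},{"dx":-0.6,"dy":0.03,"dz":0,"wx":0,"wy":0,"wz":-6},{"dx":-0.6,"dy":0.03,"dz":0,"wx":0,"wy":0,"wz":-6},{"dx":0,"dy":0,"dz":0,"wx":0,"wy":0,"wz":0},{"dx":0,"dy":0,"dz":0,"wx":0,"wy":0,"wz":0}])

```text
time_s: 9.17
position: [0.4498, -0.2679, 0.075]
tool_rot: [-0.0, 0.449, 0.893, 0.0]
force: [0.2, 0.6, 0.8]
grip_width: 0.002
finger_force: 0.0
```

```bash
python3 goal.py 210 0.019; python3 red.py|head -1
```

```text
t 9.1667 pos [ 0.4498 -0.2679  0.075 ] F [0.17 0.58 0.77] grip 0.0018020671816809134
d cm [-0.04  0.07  5.6 ] rot deg [-0.01 -0.02 -0.22] q [-0.61  0.39  1.73  0.    1.02 -1.25]
[(np.int32(46), array([379.9, 252.8]))]
```

One click done: red is at (379.9,252.8), as expected for 120°. Now click two: lower, sweep 60°, lift, return.

>>> move_arm(rows=[{"dx":0,"dy":0.05,"dz":2,"wx":0,"wy":0,"wz":0},{"dx":0,"dy":0,"dz":2,"wx":0,"wy":0,"wz":0},{"dx":0,"dy":0,"dz":1.5,"wx":0,"wy":0,"wz":0},{"dx":0,"dy":0,"dz":0,"wx":0,"wy":0,"wz":0},{"dx":0.4,"dy":0.014,"dz":0,"wx":0,"wy":0,"wz":4},{"dx":0.4,"dy":0.014,"dz":0,"wx":0,"wy":0,"wz":4},{"dx":0.4,"dy":0.014,"dz":0,"wx":0,"wy":0,"wz":4},{"dx":0.4,"dy":0.014,"dz":0,"wx":0,"wy":0,"wz":4},{"dx":0.4,"dy":0.014,"dz":0,"wx":0,"wy":0,"wz":4},{"dx":0.4,"dy":0.014,"dz":0,"wx":0,"wy":0,"wz":4},{"dx":0.4,"dy":0.014,"dz":0,"wx":0,"wy":0,"wz":4},{"dx":0.4,"dy":0.014,"dz":0,"wx":0,"wy":0,"wz":4},{"dx":0.4,"dy":0.014,"dz":0,"wx":0,"wy":0,"wz":4},{"dx":0.4,"dy":0.014,"dz":0,"wx":0,"wy":0,"wz":4},{"dx":0.4,"dy":0.014,"dz":0,"wx":0,"wy":0,"wz":4},{"dx":0.4,"dy":0.014,"dz":0,"wx":0,"wy":0,"wz":4},{"dx":0.4,"dy":0.014,"dz":0,"wx":0,"wy":0,"wz":4},{"dx":0.4,"dy":0.014,"dz":0,"wx":0,"wy":0,"wz":4},{"dx":0.4,"dy":0.014,"dz":0,"wx":0,"wy":0,"wz":4},{"dx":0,"dy":0,"dz":0,"wx":0,"wy":0,"wz":0}])

```text
time_s: 10.88
position: [0.4441, -0.2101, 0.0212]
tool_rot: [0.0, 0.836, 0.548, 0.0]
force: [-1.4, -0.3, -0.3]
grip_width: -0.004
finger_force: 0.0
```

>>> move_arm(rows=[{"dx":0,"dy":0,"dz":0,"wx":0,"wy":0,"wz":0},{"dx":0,"dy":0,"dz":0,"wx":0,"wy":0,"wz":0},{"dx":0,"dy":0,"dz":-1.5,"wx":0,"wy":0,"wz":0},{"dx":0,"dy":0,"dz":-2,"wx":0,"wy":0,"wz":0},{"dx":0,"dy":0,"dz":-2,"wx":0,"wy":0,"wz":0},{"dx":-0.6,"dy":0.03,"dz":0,"wx":0,"wy":0,"wz":-6},{"dx":-0.6,"dy":0.03,"dz":0,"wx":0,"wy":0,"wz":-6},{"dx":-0.6,"dy":0.03,"dz":0,"wx":0,"wy":0,"wz":-6},{"dx":-0.6,"dy":0.03,"dz":0,"wx":0,"wy":0,"wz":-6},{"dx":-0.6,"dy":0.03,"dz":0,"wx":0,"wy":0,"wz":-6},{"dx":-0.6,"dy":0.03,"dz":0,"wx":0,"wy":0,"wz":-6},{"dx":-0.6,"dy":0.03,"dz":0,"wx":0,"wy":0,"wz":-6},{"dx":-0.6,"dy":0.03,"dz":0,"wx":0,"wy":0,"wz":-6},{"dx":-0.6,"dy":0.03,"dz":0,"wx":0,"wy":0,"wz":-6},{"dx":-0.6,"dy":0.03,"dz":0,"wx":0,"wy":0,"wz":-6},{"dx":0,"dy":0,"dz":0,"wx":0,"wy":0,"wz":0},{"dx":0,"dy":0,"dz":0,"wx":0,"wy":0,"wz":0}])

```text
time_s: 12.3
position: [0.4501, -0.2677, 0.0752]
tool_rot: [-0.0, 0.449, 0.893, 0.0]
force: [-0.5, -0.1, 0.4]
grip_width: -0.001
finger_force: 0.0
```

```bash
python3 goal.py 210 0.019; python3 red.py|head -1
```

```text
t 12.3 pos [ 0.4501 -0.2677  0.0752] F [-0.49 -0.06  0.45] grip -0.0013700920337142047
d cm [-0.04  0.03  5.62] rot deg [-0.   -0.01 -0.24] q [-0.61  0.39  1.73  0.    1.02 -1.24]
[(np.int32(38), array([380. , 242.3]))]
```

Red is at (380,242.3), matching the 60° place, so two clicks are done. Now the last one, then lift and withdraw.

>>> move_arm(rows=[{"dx":0,"dy":0,"dz":2,"wx":0,"wy":0,"wz":0},{"dx":0,"dy":0,"dz":2,"wx":0,"wy":0,"wz":0},{"dx":0,"dy":0,"dz":1.5,"wx":0,"wy":0,"wz":0},{"dx":0,"dy":0,"dz":0,"wx":0,"wy":0,"wz":0},{"dx":0.4,"dy":0.014,"dz":0,"wx":0,"wy":0,"wz":4},{"dx":0.4,"dy":0.014,"dz":0,"wx":0,"wy":0,"wz":4},{"dx":0.4,"dy":0.014,"dz":0,"wx":0,"wy":0,"wz":4},{"dx":0.4,"dy":0.014,"dz":0,"wx":0,"wy":0,"wz":4},{"dx":0.4,"dy":0.014,"dz":0,"wx":0,"wy":0,"wz":4},{"dx":0.4,"dy":0.014,"dz":0,"wx":0,"wy":0,"wz":4},{"dx":0.4,"dy":0.014,"dz":0,"wx":0,"wy":0,"wz":4},{"dx":0.4,"dy":0.014,"dz":0,"wx":0,"wy":0,"wz":4},{"dx":0.4,"dy":0.014,"dz":0,"wx":0,"wy":0,"wz":4},{"dx":0.4,"dy":0.014,"dz":0,"wx":0,"wy":0,"wz":4},{"dx":0.4,"dy":0.014,"dz":0,"wx":0,"wy":0,"wz":4},{"dx":0.4,"dy":0.014,"dz":0,"wx":0,"wy":0,"wz":4},{"dx":0.4,"dy":0.014,"dz":0,"wx":0,"wy":0,"wz":4},{"dx":0.4,"dy":0.014,"dz":0,"wx":0,"wy":0,"wz":4},{"dx":0.4,"dy":0.014,"dz":0,"wx":0,"wy":0,"wz":4},{"dx":0,"dy":0,"dz":0,"wx":0,"wy":0,"wz":0}])

```text
time_s: 14.02
position: [0.444, -0.2102, 0.0212]
tool_rot: [0.0, 0.836, 0.548, 0.0]
force: [-1.0, 0.5, 0.6]
grip_width: -0.003
finger_force: 0.0
```

>>> move_arm(rows=[{"dx":0,"dy":0,"dz":0,"wx":0,"wy":0,"wz":0},{"dx":0,"dy":0,"dz":0,"wx":0,"wy":0,"wz":0},{"dx":0,"dy":0,"dz":-1.5,"wx":0,"wy":0,"wz":0},{"dx":0,"dy":0,"dz":-2,"wx":0,"wy":0,"wz":0},{"dx":0,"dy":0,"dz":-3,"wx":0,"wy":0,"wz":0},{"dx":0,"dy":0,"dz":-3,"wx":0,"wy":0,"wz":0},{"dx":0,"dy":0,"dz":-3,"wx":0,"wy":0,"wz":0},{"dx":0,"dy":0,"dz":-3,"wx":0,"wy":0,"wz":0},{"dx":2.5,"dy":0,"dz":0,"wx":0,"wy":0,"wz":0},{"dx":2.5,"dy":0,"dz":0,"wx":0,"wy":0,"wz":0},{"dx":2.5,"dy":-1,"dz":0,"wx":0,"wy":0,"wz":0},{"dx":2.5,"dy":-1.5,"dz":0,"wx":0,"wy":0,"wz":0},{"dx":2.5,"dy":-1.5,"dz":0,"wx":0,"wy":0,"wz":0},{"dx":2.5,"dy":-1.5,"dz":0,"wx":0,"wy":0,"wz":0},{"dx":2.5,"dy":-1.5,"dz":0,"wx":0,"wy":0,"wz":0},{"dx":0,"dy":0,"dz":0,"wx":0,"wy":0,"wz":0},{"dx":0,"dy":0,"dz":0,"wx":0,"wy":0,"wz":0}])

```text
time_s: 15.43
position: [0.4483, -0.0214, 0.1755]
tool_rot: [0.0, 0.834, 0.551, 0.0]
force: [-0.2, -0.2, -0.3]
grip_width: -0.001
finger_force: 0.0
```

```bash
python3 goal.py 210 0.2; python3 red.py; python3 -c "
from h import *
save('top','pics/t9.png',(345,195,475,305),5)"
```

```text
t 15.4333 pos [ 0.4483 -0.0214  0.1755] F [-0.22 -0.18 -0.33] grip -0.000707862508222688
d cm [-22.57   9.87  -2.44] rot deg [ 3.000e-02  1.000e-02 -5.989e+01] q [-0.13  0.1   1.83 -0.    1.21  0.27]
[(np.int32(26), array([391.5, 237. ]))]
[(0, [391.4, 236.5]), (60, [379.4, 241.0]), (120, [378.7, 252.0]), (180, [390.4, 258.5]), (240, [402.7, 253.8]), (300, [403.0, 242.8])]
```

View pics/t9.png

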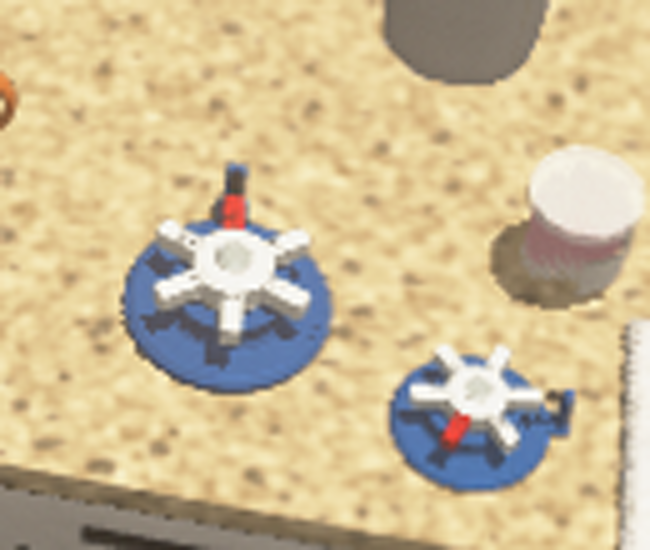

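The red lobe is clicked in at the pointer, at (391.5,237). The counter is in place and the hand is clear.

```bash
python3 -c "
from workcell import *
print(sign_off())"
```

```text
the job is handed in; nothing more can be done
None
```

I turned the larger blue counter's wheel three clicks clockwise; the last picture shows the red lobe clicked in at the pointer, the counter in place and the hand clear. The job is handed in, but no verdict came back.

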